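# Empty the steriliser's catch tray into the storage box and shut it

### The job

The steriliser has finished: take the two cups that have lids on (one with a flip-top spout, one with a flat screw lid) out of its catch tray, stand both upright on the floor of the open storage box, and only then shut the box's hinged lid fully. Leave the cup without a lid and the clip in the tray, and do not disturb the other things on the worktop.

Things in the scene. Friction and masses are not known exactly. Their poses are not given: they have to be found in the camera images.
- steriliser: White steriliser and its grey open catch tray, fixed. Origin: centre of the tray's underside, on the worktop. Tray 250 x 250 mm, 22 mm high, walls and floor 5 mm. The machine, 300 x 220 x 272 mm high, stands on the +y side, its face at y = +170 mm. Two lidded cups, an open cup and a clip stand in the tray in a 2 x 2 pattern about 115 mm apart, in any order.
- spout_cup: Yellow plastic cup, closed, with a small flip-top spout on its lid, standing upright in the tray. Straight round body 60 mm across up to 92 mm height (lid rim 63 mm across from 80 to 90 mm), spout up to 113 mm. Origin: centre of its underside; z up along its axis, spout toward +x. About 90 g.
- screw_cup: Yellow plastic cup, closed with a flat ribbed screw lid, standing upright in the tray. Straight round body 60 mm across up to 92 mm height (lid 66 mm across over its ribs from 77 to 93 mm, only the 60 mm core is solid), overall 95 mm high. Origin: centre of its underside; z up along its axis. About 90 g.
- open_cup: Yellow plastic cup of the same set without a lid, open at the top, 62 mm across the rim, 85 mm high; it stays in the tray. Origin: centre of its underside.
- clip: Blue spring clip pinching two clear silicone valves, about 85 x 32 x 25 mm, lying flat in the tray, where it stays. Origin: centre of the underside of its jaws, long side along x.
- box: Grey open storage box, fixed to the worktop, 180 mm (x) x 280 mm (y) x 130 mm high, walls and floor 5 mm, with a hinged lid. Origin: centre of its underside; z up. The hinge runs along y on its +x rim.
- box_lid (a joint): Hinge angle of the box's lid in rad: 0 = fully shut and level on the rim, grows as it opens; it starts at about 1.6 to 1.8 (standing up at the +x rim). Stiff hinge: it stays where it is left. Limit 1.9.
- box_lid_hinge (a point): Point on the lid's hinge line, middle of the box's +x rim. The lid, a plate 8 mm thick, reaches about 180 mm from here to the front rim and is 280 mm wide.
- box_lid_handle (a point): Grip point of the black knob on the lid's outer face, near its front edge in the middle of its width; 150 mm from the hinge; it moves with the lid. The knob stands about 43 mm out from the underside of the lid plate, about 30 mm across.
- green_cup: Bystander: green cup with flat ribbed screw lid, 60 mm across, 95 mm high, standing on the worktop. Origin: centre of its underside.
- clear_cup: Bystander: clear open plastic cup, 72 mm across the rim, 100 mm high. Origin: centre of its underside.
- teaspoon: Bystander: steel teaspoon 140 mm long lying on the worktop. Origin: under its middle, long side along x.
- bowl: Bystander: white bowl, 130 mm across, 50 mm high. Origin: centre of its underside.
Mind the look-alikes: they are no part of the job. Leave any pink look-alike of the spout_cup alone.

How it is judged:
On the way:
1. both lidded cups stand upright and let go on the floor of the box while its lid is still open (above 0.6 rad) (x of spout_cup in the frame of box between -0.075 and 0.075 m and y of spout_cup in the frame of box between -0.125 and 0.125 m and z of each of spout_cup, screw_cup in the frame of box below 0.012 m and angle between each of spout_cup, screw_cup's own z axis and vertical below 0.12 rad and linear speed of each of spout_cup, screw_cup below 0.03 m/s and x of screw_cup in the frame of box between -0.075 and 0.075 m and y of screw_cup in the frame of box between -0.125 and 0.125 m and contact force between the fingers and spout_cup below 0.1 N and contact force between the fingers and screw_cup below 0.1 N and value of joint box_lid above 0.6 rad), for 0.2 s.
At the end, for the whole second after the job is handed in: Both lidded cups stand at rest on the floor of the storage box, upright within 0.12 rad (7 degrees), and the lid is shut to within 0.06 rad; the open cup and the clip are within 30 mm of where they stood in the tray (x of spout_cup in the frame of box between -0.075 and 0.075 m and y of spout_cup in the frame of box between -0.125 and 0.125 m and z of each of spout_cup, screw_cup in the frame of box below 0.012 m and angle between each of spout_cup, screw_cup's own z axis and vertical below 0.12 rad and linear speed of each of spout_cup, screw_cup below 0.03 m/s and x of screw_cup in the frame of box between -0.075 and 0.075 m and y of screw_cup in the frame of box between -0.125 and 0.125 m and value of joint box_lid below 0.06 rad and distance of each of open_cup, clip from where it was at the start of the episode below 0.03 m); the robot touches nothing.
It fails at once if the open cup or the clip in the tray is moved more than 30 mm from its place or tipped over (distance of any of open_cup, clip from where it was at the start of the episode above 0.03 m or angle between any of open_cup, clip's own z axis and vertical above 0.5 rad).
It fails at once if the green cup, clear cup, teaspoon or bowl is moved more than 30 mm or tipped over (distance of any of green_cup, clear_cup, teaspoon, bowl from where it was at the start of the episode above 0.03 m or angle between any of green_cup, clear_cup, teaspoon, bowl's own z axis and vertical above 0.5 rad).
It also fails if it takes over 72 s, if anything falls off the work surface, if the arm or the gripper's body presses on something with over 40 N, if the wrist force passes 120 N, or if a joint passes its speed limit or range.

### The arm

A 7-joint arm with a two-finger parallel gripper is mounted at the origin on the work surface. World frame = base frame: x ahead of the robot, y to its left, z up, the work surface at z = 0. Lengths are in m, angles in rad, forces in N, time in s.
With the tool pointing down it reaches from about 0.425 to 1.025 m from the base axis. Payload 9.4 kg.
Tool frame: the origin (TCP) lies on the centre line of the jaws, within the pads' length; the fingertips stand 11 mm ahead of it and the grasp point (between the pads) lies 8 mm behind it; y points along the fingers, z is the direction in which the jaws open and shut, and the axes are right-handed (so a half turn about y gives the same grasp; the last joint's range is limited). The gripper opens to 93 mm and grips with 3 to 60 N. Pads are 15 mm wide; open, the fingers measure 128 mm over their backs; the gripper's body (75 mm by 188 mm) begins 65 mm behind the grasp point.
Start: joints at [1.206, 0.599, -0.003, 1.599, 0.002, 0.943, -0.08], TCP at [0.206, -0.695, 0.23] pointing down, gripper open.
Joint ranges: [-2.57, 2.57], [-0.35, 1.97], [-1.29, 1.29], [0.11, 2.56], [-1.05, 4.19], [0.11, 1.86], [-2.63, 2.63]. Speed limits (rad/s): [2.22, 2.22, 3.01, 3.01, 3.14, 3.14, 3.14].

### API

Orientations are given as a unit quaternion [w, x, y, z].
In Python, from plant import * gives the robot as it stands.
- The arm moves only by the tool servo_tool, never from a script. Its argument "deltas" is a list of rows, each a list of 6 numbers: the shift along the world's x, y, z in mm, then the turn, a rotation vector about the world's x, y, z in degrees. In form: [[dx, dy, dz, wx, wy, wz], ...]. A call has 1 to 5 rows; each row shifts and turns the pose as measured when the row begins; what a row does not reach is not made up. A row lasts 1/8 s, in which the tool goes at most 62.5 mm and 10.7 degrees, less where a joint would pass 70% of its speed; a pose out of reach is approached as far as the arm can. A call is refused whole if a number of a shift passes 62.5 or a number of a turn 10.7, either way. A call with a gripper value outside its range is refused whole. "fingers" is the finger opening in mm, from 0 to 93, set as the call begins (left out, the last holds). The fingers move at their own pace and stop on an object; "grip_force" is the grip in N (left out, the last holds). Time passes only in rows, so rows that do not move let the fingers close. It gives the time, the measured TCP pose, the force and the opening at its end, in the units of the state.
- get_state(): the state, without advancing time (a new reading comes with each control period).
- snapshot(name): name is "scene" or "top" or "wrist"; returns a dict with "image" (420x560x3 uint8, red, green, blue), "K" (3x3 intrinsics, pixels), "R" (3x3) and "t" (3): a world point X has camera coordinates R X + t. Camera axes: x right, y down, z forward; pixel columns grow to the right and rows downward; lengths in m; the calibration is good to about 2 mm. A picture is of the moment at which its call begins. There is no depth.
- sign_off(): hands the job in, once; it reports no verdict.
The state is a dict: "t": time; "joint_pos": joint angles; "joint_vel": joint speeds; "effort": joint torques, N m; "eef_pos": TCP position; "tcp_rot": TCP orientation; "contact_force": force on the tool from outside, world axes, zero at the start; "wrist_torque": the same for the moment, N m; "opening": finger opening in m.
Only numpy, scipy, OpenCV 4.12 (cv2) and the standard library are available. Lean on these libraries where they do the work, as an engineer would, in place of code of your own. Each camera call takes 0.05 s, during which the arm holds its last target. There are 200 camera calls.

## Working session

There is one attempt and no reset: what is moved stays moved. The work goes in short steps, Python scripts to look and compute and a tool call to move; the robot and the scene stay as the last step left them, time stands still between calls to the robot, and variables do not carry over. Pictures are saved under pics/ and viewed, about 8 in all and at most 12, crops included, and the job is handed in when it is done.

Besides the shell and the picture viewer there is one more tool, called after "Emit:" as a command line: name --pt "numbers of a row" for each row, then --argument value for the rest. servo_tool: Moves the arm, as the interface text tells. Its arguments: {"type":"object","properties":{"deltas":{"type":"array"},"fingers":{"type":"number"},"grip_force":{"type":"number"}},"required":["deltas"]}

```bash
mkdir -p pics; cat > h.py <<'E'
from plant import *
import numpy as np, cv2
def snap(n,f=None):
    s=snapshot(n)
    if f: cv2.imwrite('pics/'+f,cv2.cvtColor(s['image'],cv2.COLOR_RGB2BGR))
    return s
def ray(s,px,z):
    R,t,K=map(np.array,(s['R'],s['t'],s['K'])); c=-R.T@t
    d=R.T@np.linalg.inv(K)@np.array([px[0],px[1],1.])
    return c+d*(z-c[2])/d[2]
def proj(s,X):
    p=np.array(s['K'])@(np.array(s['R'])@np.array(X)+np.array(s['t'])); return p[:2]/p[2]
E
python3 - <<'E'
from h import *
import pickle
a=snap('top','top0.png');b=snap('scene','scene0.png')
pickle.dump((a,b),open('s0.pkl','wb'))
im=np.hstack([a['image'],b['image']])
for s in(a,b): print(-np.array(s['R']).T@np.array(s['t']),np.array(s['K'])[0,0])
s=get_state();print(s['eef_pos'],s['tcp_rot'],s['opening'])
E
```

```text
[ 0.34050419 -0.11217103  1.49937703] 403.89715384102635
[0.98897125 0.40765499 1.1635284 ] 405.8529608188112
[ 0.20566607 -0.69480675  0.2288752 ] [ 0.10132224 -0.10154612  0.70025248 -0.69933444] 0.09287128827862073
```

View pics/top0.png

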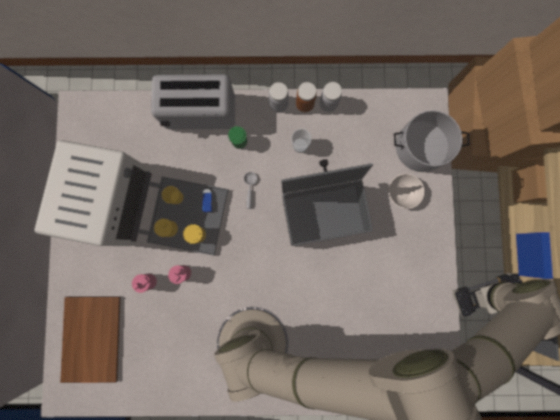

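View pics/scene0.png

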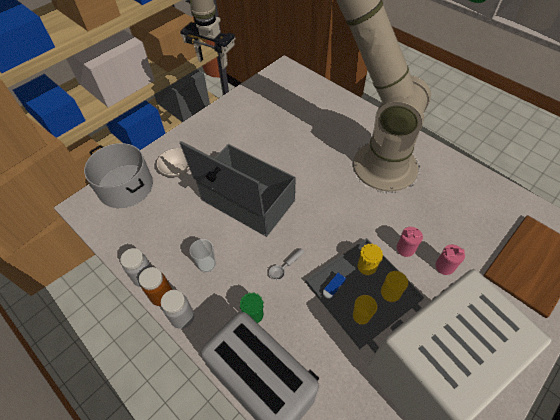

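The tray, at about (188,213) in top, holds three yellow cups and the blue clip. Two pink look-alikes stand outside it at (143,283) and (178,274). The box is at (327,205) with its lid standing up on the far side. I'll enlarge both views to tell the cups apart.

```bash
python3 - <<'E'
from h import *
import pickle
a,b=pickle.load(open('s0.pkl','rb'))
c=cv2.resize(a['image'][165:265,130:230],None,fx=4,fy=4,interpolation=cv2.INTER_CUBIC)
d=cv2.resize(b['image'][230:350,300:400+20],(400,400),interpolation=cv2.INTER_CUBIC)
e=cv2.resize(a['image'][150:250,270:380],(440,400)[::1],interpolation=cv2.INTER_CUBIC)[:, :]
cv2.imwrite('pics/c0.png',cv2.cvtColor(np.hstack([c,d]),cv2.COLOR_RGB2BGR))
cv2.imwrite('pics/c1.png',cv2.cvtColor(e,cv2.COLOR_RGB2BGR))
for s in(a,b):
    h=cv2.cvtColor(s['image'],cv2.COLOR_RGB2HSV)
    for nm,lo,hi in(('yel',(18,120,60),(35,255,255)),('blue',(105,150,50),(125,255,255)),('green',(45,100,30),(85,255,255)),('pink',(160,90,80),(179,255,255))):
        n,_,st,ce=cv2.connectedComponentsWithStats(cv2.inRange(h,lo,hi))
        for i in range(1,n):
            if st[i,4]>40: print(nm,st[i],ce[i].round(1),ray(s,ce[i],.06).round(3))
    print()
E
```

```text
yel [162 186  21  18 261] [171.7 195.1] [0.532 0.287 0.06 ]
yel [155 219  22  18 317] [165.2 227.6] [0.415 0.308 0.06 ]
yel [183 224  22  20 339] [193.4 233.7] [0.393 0.207 0.06 ]
blue [203 194   8  17 109] [206.6 202.6] [0.504 0.161 0.06 ]
blue [ 518  234   34   44 1293] [534.2 255. ] [ 0.311 -0.998  0.06 ]
green [229 127  16  18 216] [236.9 135.2] [0.751 0.054 0.06 ]
pink [169 266  21  17 264] [178.1 273.9] [0.252 0.258 0.06 ]
pink [133 275  22  17 280] [142.7 282.5] [0.223 0.382 0.06 ]

yel [358 243  25  32 599] [369.4 258.6] [0.39  0.201 0.06 ]
yel [381 271  27  31 614] [393.8 285.8] [0.414 0.305 0.06 ]
yel [353 295  24  29 545] [363.9 308.8] [0.53  0.283 0.06 ]
blue [   0    0   55   73 2617] [20.2 34.7] [ 0.545 -1.729  0.06 ]
blue [135   0  16   5  41] [142.5   1.1] [-0.03  -1.541  0.06 ]
blue [  13   75   72   62 2378] [ 49.7 105.1] [ 0.702 -1.164  0.06 ]
blue [ 107  101   58   49 1674] [137.9 125.6] [ 0.528 -0.799  0.06 ]
blue [324 273  22  22 227] [334.7 283.4] [0.525 0.175 0.06 ]
green [240 293  23  30 495] [252.2 305.8] [0.738 0.047 0.06 ]
pink [397 227  26  30 486] [410.2 241. ] [0.254 0.257 0.06 ]
pink [436 245  29  30 502] [451.1 259.1] [0.224 0.383 0.06 ]
```

View pics/c0.png

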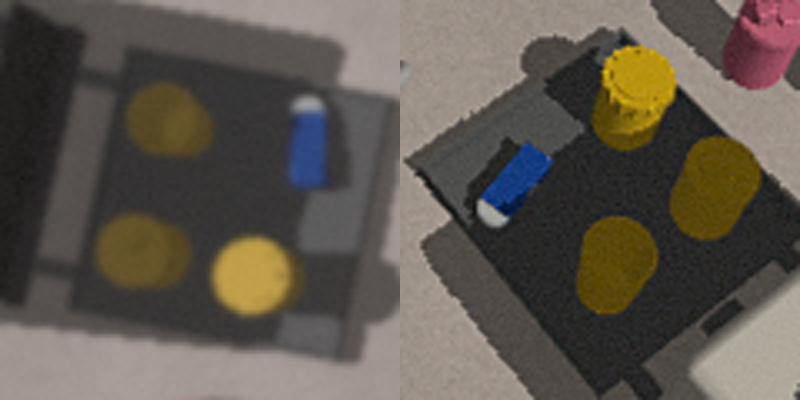

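View pics/c1.png

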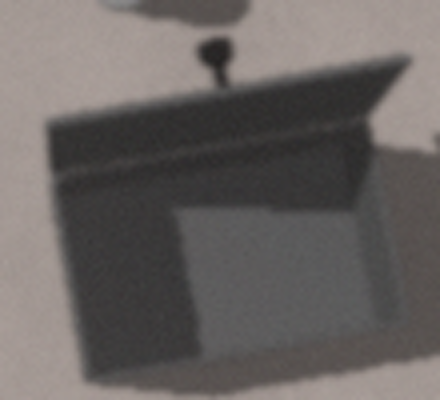

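Crop c0 shows the bright ribbed lid at top (193,234), which is screw_cup. The two cups in the steriliser's shadow, top (171,195) and (165,228), aren't told apart yet, so I'll stretch the contrast. Crop c1 shows the box rim corners at about (291,245), (371,230), (363,181) and (284,195).

```bash
python3 - <<'E'
from h import *
import pickle
a,b=pickle.load(open('s0.pkl','rb'))
def en(im): return np.clip((im.astype(float))*2.2,0,255).astype(np.uint8)
c=cv2.resize(en(a['image'][178:245,150:190]),(360,600),interpolation=cv2.INTER_CUBIC)
d=cv2.resize(en(b['image'][262:332,345:415]),(440,440),interpolation=cv2.INTER_CUBIC)
d=np.vstack([d,np.zeros((160,440,3),np.uint8)])
cv2.imwrite('pics/c2.png',cv2.cvtColor(np.hstack([c,d]),cv2.COLOR_RGB2BGR))
for p in((291.2,245),(371,230),(363,181.5),(284,195)): print('rim',ray(a,p,.13).round(3))
print('knob',ray(a,(324,163),.28).round(3))
for p in ((152,176),(229,188),(221,254),(150,242)): print('tray',ray(a,p,.022).round(3))
print('bowl',ray(a,(408,192),.05).round(3))
E
```

```text
rim [ 0.351 -0.14   0.13 ]
rim [ 0.399 -0.41   0.13 ]
rim [ 0.566 -0.388  0.13 ]
rim [ 0.521 -0.117  0.13 ]
knob [ 0.599 -0.24   0.28 ]
tray [0.609 0.373 0.022]
tray [0.562 0.086 0.022]
tray [0.32  0.113 0.022]
tray [0.365 0.373 0.022]
bowl [ 0.539 -0.565  0.05 ]
```

View pics/c2.png

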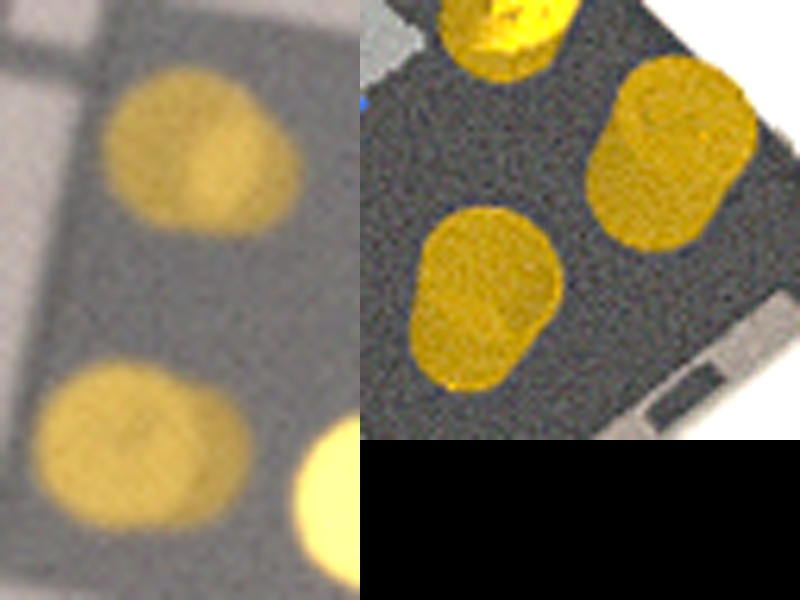

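Crop c2 shows that A, top (171,195), has its lit interior visible below a rim, so it is open_cup and stays. B, top (165,228), has a solid lid disc with a small spout mark, so it is spout_cup. I'll confirm with the wrist camera before grasping. Next I'll work out the tool yaw and the targets.

```bash
python3 - <<'E'
from h import *
import pickle
from scipy.spatial.transform import Rotation as Ro
a,b=pickle.load(open('s0.pkl','rb'))
s=get_state();q=s['tcp_rot'];M=Ro.from_quat([q[1],q[2],q[3],q[0]]).as_matrix()
print(M.round(3))
print('B lid',ray(a,(163.3,227.1),.097).round(3),'screw lid',ray(a,(193,234),.1).round(3))
# yellow mid-body from both views at z .055
print('scene B',ray(b,(393.8,285.8),.052).round(3), ray(b,(369.4,258.6),.052).round(3))
E
```

```text
[[-0.959 -0.     0.284]
 [-0.284  0.001 -0.959]
 [ 0.    -1.    -0.001]]
B lid [0.415 0.304 0.097] screw lid [0.391 0.199 0.1  ]
scene B [0.41  0.305 0.052] [0.386 0.199 0.052]
```

Emit:
servo_tool --pt "0 0 60 0 0 0" --pt "0 0 60 0 0 0" --pt "0 0 50 0 0 0" --pt "50 30 0 0 0 0" --pt "50 30 0 0 0 0" --fingers 85

```text
t: 0.72
eef_pos: [0.3013, -0.6344, 0.401]
tcp_rot: [0.097, -0.099, 0.702, -0.698]
contact_force: [0.7, 0.4, 0.3]
opening: 0.085
```

Emit:
servo_tool --pt "50 35 0 0 0 10" --pt "50 35 0 0 0 10" --pt "30 50 0 0 0 10" --pt "20 55 0 0 0 10" --pt "0 60 0 0 0 10"

```text
t: 1.35
eef_pos: [0.4586, -0.3914, 0.3979]
tcp_rot: [0.391, -0.395, 0.59, -0.585]
contact_force: [0.7, 0.5, -0.2]
opening: 0.0852
```

Emit:
servo_tool --pt "0 60 0 0 0 10" --pt "0 60 0 0 0 5" --pt "0 60 0 0 0 0" --pt "0 60 0 0 0 0" --pt "0 60 0 0 0 0"

```text
t: 1.98
eef_pos: [0.4567, -0.0812, 0.3968]
tcp_rot: [0.467, -0.473, 0.531, -0.526]
contact_force: [0.7, 0.2, -0.5]
opening: 0.0852
```

Emit:
servo_tool --pt "0 60 0 0 0 0" --pt "0 60 0 0 0 0" --pt "-10 60 0 0 0 0" --pt "-10 60 -30 0 0 0" --pt "-10 60 -40 0 0 0"

```text
t: 2.6
eef_pos: [0.4278, 0.2122, 0.3367]
tcp_rot: [0.469, -0.47, 0.53, -0.527]
contact_force: [0.8, -0.7, 0.8]
opening: 0.0847
```

Emit:
servo_tool --pt "-10 60 -40 0 0 -2" --pt "0 20 -40 0 0 0" --pt "0 0 0 0 0 0" --pt "0 0 0 0 0 0"

```text
t: 3.1
eef_pos: [0.4166, 0.287, 0.2598]
tcp_rot: [0.46, -0.463, 0.538, -0.534]
contact_force: [-0.7, -0.6, 0.3]
opening: 0.0851
```

```bash
python3 - <<'E'
from h import *
import pickle
s=get_state();print(s['eef_pos'])
w=snap('wrist');pickle.dump(w,open('w1.pkl','wb'))
im=np.clip(w['image'].astype(float)*1.8,0,255).astype(np.uint8)
cv2.imwrite('pics/w1.png',cv2.cvtColor(im,cv2.COLOR_RGB2BGR))
print(-np.array(w['R']).T@np.array(w['t']))
for X in((.413,.305,.095),(.391,.2,.1),(.532,.287,.09)): print(proj(w,X).round(0))
E
```

```text
[0.41662657 0.28700799 0.25978705]
[0.42875617 0.36398889 0.41477218]
[272. 179.]
[266. 280.]
[394. 178.]
```

View pics/w1.png

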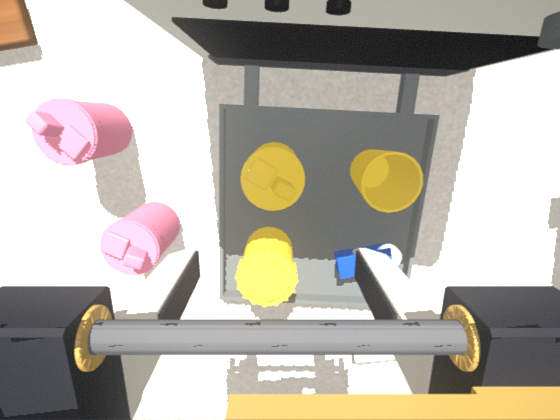

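The wrist view confirms it: the lid with the flip-top spout is at (273,177), open_cup at (390,180), the screw lid at (267,280), the clip at (365,262). The pink look-alikes are at (80,132) and (140,240).

```bash
python3 - <<'E'
from h import *
import pickle
w=pickle.load(open('w1.pkl','rb'))
print(ray(w,(273,176),.096).round(4),ray(w,(267,280),.099).round(4))
for p in((222,107),(437,115),(413,303)): print(ray(w,p,.022).round(3))
h=cv2.cvtColor(w['image'],cv2.COLOR_RGB2HSV)
n,_,st,ce=cv2.connectedComponentsWithStats(cv2.inRange(h,(18,120,60),(35,255,255)))
print([list(x) for x in st[1:] if x[4]>200])
E
```

```text
[0.4142 0.3077 0.096 ] [0.3914 0.1993 0.099 ]
[0.366 0.381 0.022]
[0.605 0.337 0.022]
[0.571 0.097 0.022]
[[np.int32(241), np.int32(142), np.int32(64), np.int32(69), np.int32(3371)], [np.int32(350), np.int32(149), np.int32(73), np.int32(64), np.int32(3547)], [np.int32(235), np.int32(227), np.int32(63), np.int32(80), np.int32(3762)], [np.int32(74), np.int32(305), np.int32(35), np.int32(67), np.int32(975)], [np.int32(448), np.int32(305), np.int32(32), np.int32(67), np.int32(923)], [np.int32(227), np.int32(386), np.int32(333), np.int32(34), np.int32(9014)]]
```

Emit:
servo_tool --pt "-4 19 0 0 0 0" --pt "0 0 -40 0 0 0" --pt "0 0 -40 0 0 0" --pt "0 0 -40 0 0 0" --pt "0 0 0 0 0 0" --fingers 85

```text
t: 3.78
eef_pos: [0.4167, 0.3098, 0.1437]
tcp_rot: [0.463, -0.456, 0.539, -0.536]
contact_force: [-0.5, -0.3, -0.0]
opening: 0.0854
```

Emit:
servo_tool --pt "-3 -3 -30 0 0 0" --pt "0 0 -30 0 0 0" --pt "0 0 -16 0 0 0" --pt "0 0 0 0 0 0"

```text
t: 4.28
eef_pos: [0.4182, 0.3114, 0.0733]
tcp_rot: [0.466, -0.451, 0.539, -0.537]
contact_force: [-0.1, -0.3, -0.1]
opening: 0.0851
```

Emit:
servo_tool --pt "0 0 0 0 0 0" --pt "0 0 0 0 0 0" --pt "0 0 0 0 0 0" --pt "0 0 0 0 0 0" --fingers 45 --grip_force 15

```text
t: 4.78
eef_pos: [0.4196, 0.3125, 0.0765]
tcp_rot: [0.468, -0.449, 0.539, -0.538]
contact_force: [-0.3, 0.1, -1.2]
opening: 0.0596
```

Emit:
servo_tool --pt "0 0 30 0 0 0" --pt "0 0 50 0 0 0" --pt "0 0 50 0 0 0" --pt "0 0 60 0 0 0" --pt "0 -20 0 0 0 0"

```text
t: 5.4
eef_pos: [0.4182, 0.2924, 0.2717]
tcp_rot: [0.467, -0.451, 0.539, -0.537]
contact_force: [0.1, -0.4, -2.3]
opening: 0.0596
```

Emit:
servo_tool --pt "10 -50 0 0 0 0" --pt "10 -60 0 0 0 -10" --pt "0 -60 0 0 0 -10" --pt "0 -60 0 0 0 -10" --pt "0 -60 0 0 0 -10"

```text
t: 6.02
eef_pos: [0.4375, -0.0037, 0.2733]
tcp_rot: [-0.252, 0.233, -0.662, 0.666]
contact_force: [0.7, 0.2, -1.0]
opening: 0.0595
```

Emit:
servo_tool --pt "0 -60 0 0 0 -10" --pt "0 -60 0 0 0 -10" --pt "0 -60 0 0 0 -10" --pt "0 -40 0 0 0 0" --pt "0 0 0 0 0 0"

```text
t: 6.65
eef_pos: [0.4343, -0.2355, 0.2739]
tcp_rot: [-0.061, 0.044, -0.7, 0.711]
contact_force: [-0.2, 0.8, -1.3]
opening: 0.0594
```

```bash
cat >> h.py <<'E'
from scipy.spatial.transform import Rotation as Ro
def pose(jaw=None):
    s=get_state();q=s['tcp_rot'];M=Ro.from_quat([q[1],q[2],q[3],q[0]])
    A=M.as_matrix();j=np.degrees(np.arctan2(A[1,2],A[0,2]))
    print('pos',np.array(s['eef_pos']).round(4),'jaw',round(j,1),'approach',A[:,1].round(3),'t',s['t'],'F',np.round(s['contact_force'],1),'open',s['opening'],'q7',round(s['joint_pos'][6],2))
    if jaw is not None:
        a=np.radians(jaw);z=np.array([np.cos(a),np.sin(a),0]);y=np.array([0,0,-1.]);
        D=np.column_stack([np.cross(y,z),y,z])
        print('rotvec deg to fix',np.degrees((Ro.from_matrix(D)*M.inv()).as_rotvec()).round(1))
E
python3 - <<'E'
from h import *
import pickle
pose(-80.5)
w=snap('wrist','w2.png');pickle.dump(w,open('w2.pkl','wb'))
E
```

```text
pos [ 0.4343 -0.2355  0.2739] jaw -81.5 approach [ 0.025 -0.013 -1.   ] t 6.65 F [-0.2  0.8 -1.3] open 0.05939917951877076 q7 -1.16
rotvec deg to fix [0.8 1.5 1. ]
```

View pics/w2.png

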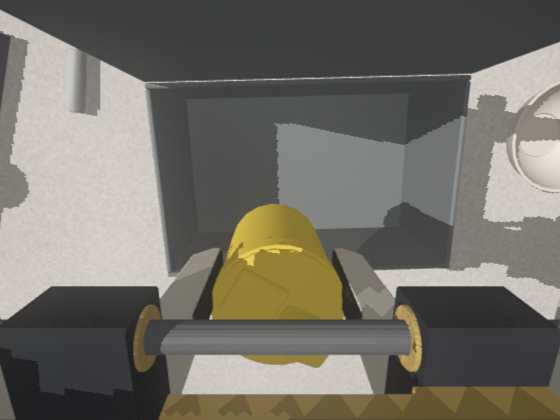

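The wrist view shows the spout cup held upright. Below it is the empty box: its outer rim corners are about (147,84), (470,75), (450,266) and (168,275), and the lid stands beyond.

```bash
python3 - <<'E'
from h import *
import pickle
w=pickle.load(open('w2.pkl','rb'))
P=np.array([ray(w,p,.13) for p in((147,84),(470,75),(450,266),(168,275))])[:,:2]
print(P.round(3));c=P.mean(0);print(c,np.linalg.norm(P[0]-P[1]),np.linalg.norm(P[0]-P[3]))
y=(P[0]-P[1])+(P[3]-P[2]);y/=np.linalg.norm(y);x=np.array([y[1],-y[0]]);print('yaw',np.degrees(np.arctan2(x[1],x[0])))
for k in((-.02,-.055),(-.02,.05)): print((c+x*k[0]+y*k[1]).round(4))
E
```

```text
[[ 0.523 -0.114]
 [ 0.571 -0.385]
 [ 0.398 -0.418]
 [ 0.349 -0.143]]
[ 0.46026767 -0.2648931 ] 0.2750235214572058 0.17635479392938821
yaw 10.071098041808485
[ 0.4502 -0.3225]
[ 0.4318 -0.2192]
```

Emit:
servo_tool --pt "7 -40 0 0.8 1.5 1" --pt "8 -42 0 0 0 0" --pt "0 0 -30 0 0 0" --pt "0 0 -30 0 0 0" --pt "0 0 0 0 0 0"

```text
t: 7.32
eef_pos: [0.4518, -0.31, 0.2132]
tcp_rot: [0.063, -0.063, 0.706, -0.703]
contact_force: [0.4, 0.2, -1.1]
opening: 0.0596
```

```bash
python3 -c "
from h import *
pose(-80)"
```

```text
pos [ 0.4518 -0.31    0.2132] jaw -79.7 approach [-0.     0.005 -1.   ] t 7.325 F [ 0.4  0.2 -1.1] open 0.05960708976299459 q7 -1.04
rotvec deg to fix [-0.3 -0.  -0.3]
```

Emit:
servo_tool --pt "-3 -9 -30 0 0 0" --pt "0 0 -40 0 0 0" --pt "0 0 -35 0 0 0" --pt "0 0 -15 0 0 0" --pt "0 0 -5 0 0 0"

```text
t: 7.95
eef_pos: [0.4543, -0.3158, 0.092]
tcp_rot: [0.069, -0.063, 0.704, -0.704]
contact_force: [0.6, -0.1, -0.6]
opening: 0.0596
```

```bash
python3 -c "
from h import *
pose(-80)"
```

```text
pos [ 0.4543 -0.3158  0.092 ] jaw -79.3 approach [ 0.008  0.002 -1.   ] t 7.95 F [ 0.6 -0.1 -0.6] open 0.059623718284349356 q7 -1.09
rotvec deg to fix [-0.1  0.5 -0.7]
```

Emit:
servo_tool --pt "-5 -1 -9 0 0.5 0" --pt "-2 0 -5 0 0 0" --pt "-2 0 -3 0 0 0" --pt "-1 0 -3 0 0 0"

```text
t: 8.45
eef_pos: [0.4449, -0.3159, 0.0744]
tcp_rot: [0.067, -0.066, 0.704, -0.704]
contact_force: [-3.2, 9.6, 22.7]
opening: 0.0593
```

```bash
python3 -c "
from h import *
pose(-80)"
```

```text
pos [ 0.4449 -0.3159  0.0744] jaw -79.3 approach [ 0.001  0.001 -1.   ] t 8.45 F [-3.2  9.6 22.7] open 0.0593368067803037 q7 -1.1
rotvec deg to fix [-0.1  0.1 -0.7]
```

Emit:
servo_tool --pt "0 0 1.5 0 0 0" --pt "0 0 0 0 0 0" --pt "0 0 0 0 0 0" --pt "0 0 0 0 0 0" --fingers 82

```text
t: 8.95
eef_pos: [0.4451, -0.3165, 0.0768]
tcp_rot: [-0.067, 0.065, -0.704, 0.704]
contact_force: [0.1, 0.4, -0.2]
opening: 0.0817
```

Emit:
servo_tool --pt "0 0 30 0 0 0" --pt "0 0 50 0 0 0" --pt "0 0 60 0 0 0" --pt "0 0 60 0 0 0" --pt "-10 20 20 0 0 0"

```text
t: 9.57
eef_pos: [0.4337, -0.2965, 0.3011]
tcp_rot: [0.065, -0.065, 0.705, -0.703]
contact_force: [0.8, 0.7, -0.6]
opening: 0.0819
```

```bash
python3 - <<'E'
from h import *
import pickle
pose(-80.5)
w=snap('wrist','w3.png');t=snap('top');pickle.dump(w,open('w3.pkl','wb'))
c=cv2.resize(t['image'][150:260,265:385],None,fx=4,fy=3.82,interpolation=cv2.INTER_CUBIC)
o=np.zeros((420,560+240,3),np.uint8);o[:,:560]=w['image'];o[:220,560:]=cv2.resize(c,(240,220))
cv2.imwrite('pics/w3.png',cv2.cvtColor(o,cv2.COLOR_RGB2BGR))
E
```

```text
pos [ 0.4337 -0.2965  0.3011] jaw -79.4 approach [-0.001  0.003 -1.   ] t 9.575 F [ 0.8  0.7 -0.6] open 0.08190599633696297 q7 -1.0
rotvec deg to fix [-0.1 -0.  -1.1]
```

View pics/w3.png

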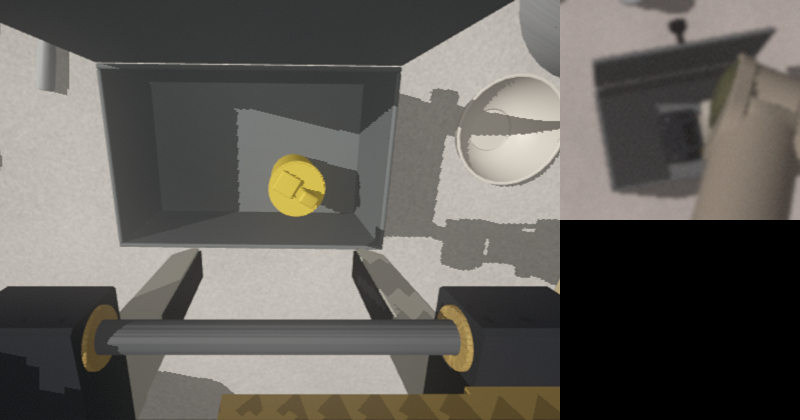

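The spout cup stands upright in the box at (297,185) in the wrist view. I'm going back for the screw cup.

Emit:
servo_tool --pt "0 60 0 0 0 0" --pt "0 60 0 0 0 10" --pt "0 60 0 0 0 10" --pt "0 60 0 0 0 10" --pt "0 60 0 0 0 10"

```text
t: 10.3
eef_pos: [0.4318, 0.0079, 0.2958]
tcp_rot: [0.305, -0.308, 0.638, -0.636]
contact_force: [1.2, -0.4, 0.3]
opening: 0.082
```

Emit:
servo_tool --pt "0 60 0 0 0 10" --pt "0 60 0 0 0 10" --pt "0 40 -20 0 0 10" --pt "-20 30 -30 0 0 0" --pt "0 0 0 0 0 0"

```text
t: 10.92
eef_pos: [0.4109, 0.2072, 0.2399]
tcp_rot: [0.465, -0.47, 0.533, -0.527]
contact_force: [0.3, -0.2, 0.0]
opening: 0.082
```

```bash
python3 -c "
from h import *
pose(-10)"
```

```text
pos [0.4109 0.2072 0.2399] jaw -7.2 approach [-0.01   0.002 -1.   ] t 10.925 F [ 0.3 -0.2  0. ] open 0.08202768804487548 q7 -1.07
rotvec deg to fix [-0.1 -0.6 -2.8]
```

Emit:
servo_tool --pt "-20 -8 0 0 -0.6 -2.8" --pt "0 0 -30 0 0 0" --pt "0 0 -30 0 0 0" --pt "0 0 -20 0 0 0" --pt "0 0 0 0 0 0" --fingers 86

```text
t: 11.55
eef_pos: [0.3936, 0.1953, 0.156]
tcp_rot: [0.453, -0.453, 0.544, -0.542]
contact_force: [-0.6, 0.2, 0.3]
opening: 0.0863
```

```bash
python3 -c "
from h import *
pose(-10)"
```

```text
pos [0.3936 0.1953 0.156 ] jaw -10.3 approach [-0.002  0.001 -1.   ] t 11.55 F [-0.6  0.2  0.3] open 0.08629201749569591 q7 -1.3
rotvec deg to fix [-0.1 -0.1  0.3]
```

Emit:
servo_tool --pt "-3 4 -30 0 0 0" --pt "0 0 -30 0 0 0" --pt "0 0 -20 0 0 0" --pt "0 0 -10 0 0 0" --pt "0 0 0 0 0 0"

```text
t: 12.18
eef_pos: [0.3958, 0.1981, 0.0665]
tcp_rot: [-0.453, 0.45, -0.544, 0.545]
contact_force: [-1.2, 0.9, 0.1]
opening: 0.086
```

```bash
python3 -c "
from h import *
pose(-10)"
```

```text
pos [0.3958 0.1981 0.0665] jaw -10.7 approach [ 0.004  0.003 -1.   ] t 12.175 F [-1.2  0.9  0.1] open 0.08596362486485362 q7 -1.53
rotvec deg to fix [-0.1  0.2  0.7]
```

Emit:
servo_tool --pt "-5 1 -1 0 0 0" --pt "-1 0 -1 0 0 0" --pt "-1 0 -1 0 0 0" --pt "-1 0 -1 0 0 0" --pt "0 0 0 0 0 0" --fingers 45

```text
t: 12.8
eef_pos: [0.3897, 0.1994, 0.0652]
tcp_rot: [-0.455, 0.447, -0.544, 0.546]
contact_force: [1.0, 0.4, -1.0]
opening: 0.0596
```

```bash
python3 -c "
from h import *
pose(-10)"
```

```text
pos [0.3897 0.1994 0.0652] jaw -10.8 approach [ 0.01   0.005 -1.   ] t 12.8 F [ 1.   0.4 -1. ] open 0.05961838188744426 q7 -1.57
rotvec deg to fix [-0.3  0.6  0.8]
```

Emit:
servo_tool --pt "0 0 30 0 0 0" --pt "0 0 55 0 0 0" --pt "0 0 60 0 0 0" --pt "10 0 60 0 0 0" --pt "15 -30 0 0 0 -10"

```text
t: 13.42
eef_pos: [0.4123, 0.1705, 0.2762]
tcp_rot: [-0.405, 0.4, -0.581, 0.581]
contact_force: [0.4, -0.4, -3.4]
opening: 0.06
```

Emit:
servo_tool --pt "10 -60 0 0 0 -10" --pt "8 -60 0 0 0 -10" --pt "0 -60 0 0 0 -10" --pt "0 -60 0 0 0 -10" --pt "0 -60 0 0 0 -10"

```text
t: 14.05
eef_pos: [0.4301, -0.1366, 0.278]
tcp_rot: [-0.115, 0.106, -0.696, 0.7]
contact_force: [-0.0, 0.2, -2.3]
opening: 0.06
```

Emit:
servo_tool --pt "0 -50 0 0 0 -10" --pt "0 -30 0 0 0 0" --pt "0 0 0 0 0 0"

```text
t: 14.42
eef_pos: [0.4276, -0.2235, 0.2774]
tcp_rot: [-0.047, 0.04, -0.703, 0.708]
contact_force: [-0.5, 1.0, -0.4]
opening: 0.0598
```

```bash
python3 -c "
from h import *
pose(-80)"
```

```text
pos [ 0.4276 -0.2235  0.2774] jaw -83.0 approach [ 0.01  -0.007 -1.   ] t 14.425 F [-0.5  1.  -0.4] open 0.05978191781713174 q7 -1.22
rotvec deg to fix [0.4 0.6 3. ]
```

Emit:
servo_tool --pt "3 5 -30 0.4 0.6 3" --pt "0 0 -50 0 0 0" --pt "0 0 -50 0 0 0" --pt "0 0 -30 0 0 0" --pt "0 0 0 0 0 0"

```text
t: 15.05
eef_pos: [0.4309, -0.2134, 0.1144]
tcp_rot: [0.065, -0.063, 0.705, -0.703]
contact_force: [-0.1, 0.2, -1.5]
opening: 0.0602
```

```bash
python3 -c "
from h import *
pose(-80)"
```

```text
pos [ 0.4309 -0.2134  0.1144] jaw -79.6 approach [ 0.002  0.003 -1.   ] t 15.05 F [-0.1  0.2 -1.5] open 0.06017911495606932 q7 -1.35
rotvec deg to fix [-0.1  0.1 -0.4]
```

Emit:
servo_tool --pt "-2 -4 -25 0 0 0" --pt "-1 0 -15 0 0 0" --pt "-1 0 -6 0 0 0" --pt "-1 0 -3 0 0 0"

```text
t: 15.55
eef_pos: [0.4287, -0.2161, 0.0689]
tcp_rot: [0.068, -0.062, 0.704, -0.704]
contact_force: [-0.1, -0.2, -1.2]
opening: 0.0599
```

```bash
python3 -c "
from h import *
pose(-80)"
```

```text
pos [ 0.4287 -0.2161  0.0689] jaw -79.4 approach [ 0.008  0.001 -1.   ] t 15.55 F [-0.1 -0.2 -1.2] open 0.05994358904186272 q7 -1.39
rotvec deg to fix [-0.1  0.5 -0.6]
```

Emit:
servo_tool --pt "-1 0 -4 0 0.4 0" --pt "0 0 -3 0 0 0"

```text
t: 15.8
eef_pos: [0.4281, -0.2161, 0.0636]
tcp_rot: [-0.066, 0.064, -0.704, 0.704]
contact_force: [-3.9, 3.7, 23.8]
opening: 0.06
```

Emit:
servo_tool --pt "0 0 0 0 0 0" --pt "0 0 0 0 0 0" --pt "0 0 0 0 0 0" --pt "0 0 0 0 0 0" --fingers 80

```text
t: 16.3
eef_pos: [0.4289, -0.2164, 0.0646]
tcp_rot: [-0.066, 0.064, -0.704, 0.705]
contact_force: [0.3, 0.2, 0.1]
opening: 0.08
```

Emit:
servo_tool --pt "0 0 30 0 0 0" --pt "0 0 50 0 0 0" --pt "0 0 60 0 0 0" --pt "0 0 60 0 0 0" --pt "-5 0 30 0 0 0"

```text
t: 16.92
eef_pos: [0.4219, -0.215, 0.299]
tcp_rot: [0.065, -0.066, 0.705, -0.703]
contact_force: [0.6, -1.5, 0.1]
opening: 0.0799
```

```bash
python3 - <<'E'
from h import *
import pickle
pose(-80)
w=snap('wrist','w4.png');pickle.dump(w,open('w4.pkl','wb'))
E
```

```text
pos [ 0.4219 -0.215   0.299 ] jaw -79.4 approach [-0.002  0.003 -1.   ] t 16.925 F [ 0.6 -1.5  0.1] open 0.07991405863958895 q7 -1.17
rotvec deg to fix [-0.1 -0.1 -0.6]
```

View pics/w4.png

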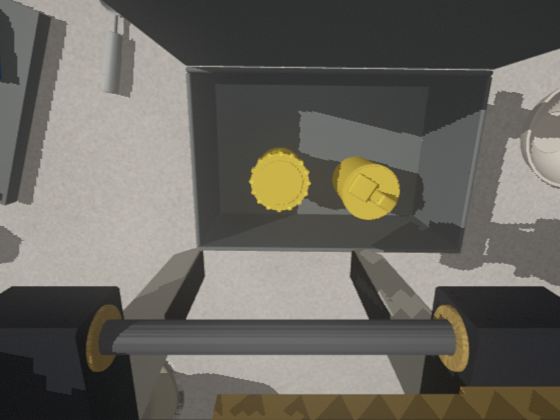

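Both cups stand upright and released: screw lid at (280,181), spout cup at (368,190). Next I'll close the fingers, go over and behind the lid beside the knob, and push it shut.

Emit:
servo_tool --pt "0 0 60 0 0 0" --pt "0 0 60 0 0 0" --pt "60 10 0 0 0 0" --pt "60 10 0 0 0 0" --pt "60 10 0 0 0 0" --fingers 0

```text
t: 17.6
eef_pos: [0.6016, -0.1875, 0.4253]
tcp_rot: [-0.063, 0.061, -0.703, 0.706]
contact_force: [0.7, -0.2, 0.2]
opening: 0.0345
```

Emit:
servo_tool --pt "40 0 0 0 0 0" --pt "0 0 0 0 0 0"

```text
t: 17.85
eef_pos: [0.6458, -0.1853, 0.422]
tcp_rot: [-0.064, 0.063, -0.704, 0.705]
contact_force: [-1.1, -0.9, 0.6]
opening: 0.0144
```

```bash
python3 - <<'E'
from h import *
import pickle
pose(-80)
a,b=pickle.load(open('s0.pkl','rb'))
for z in(.30,.31): print(ray(a,(281.75,180.5),z).round(3),ray(a,(372.5,164.5),z).round(3))
w=snap('scene','w5.png')
for s in(w,): print(proj(s,get_state()['eef_pos']))
E
```

```text
pos [ 0.6458 -0.1853  0.422 ] jaw -79.8 approach [ 0.001 -0.002 -1.   ] t 17.85 F [-1.1 -0.9  0.6] open 0.01440011578246812 q7 -1.36
rotvec deg to fix [ 0.1  0.1 -0.2]
[ 0.542 -0.11   0.3  ] [ 0.589 -0.384  0.3  ]
[ 0.541 -0.11   0.31 ] [ 0.587 -0.381  0.31 ]
[202.52460209 160.68205267]
```

View pics/w5.png

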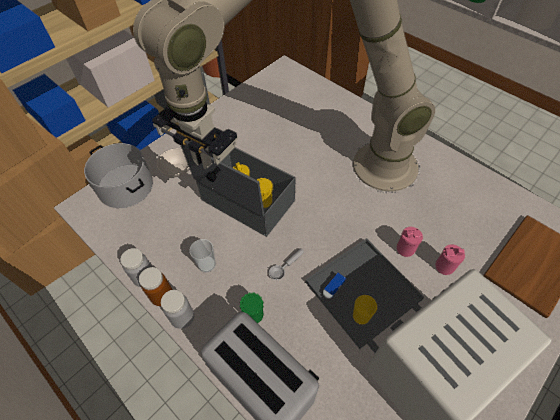

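The scene view shows both cups in the box. In the tray, open_cup at (364,309) and the clip at (333,286) are untouched, and the gripper is above and behind the lid. I'll descend and push.

Emit:
servo_tool --pt "0 0 -50 0 0 0" --pt "0 0 -50 0 0 0" --pt "0 0 -42 0 0 0" --pt "-39 -7 0 0 0 0" --pt "-25 -4 0 0 0 0"

```text
t: 18.52
eef_pos: [0.5726, -0.1978, 0.2769]
tcp_rot: [-0.062, 0.062, -0.703, 0.706]
contact_force: [-0.3, -0.4, 0.7]
opening: 0.0008
```

Emit:
servo_tool --pt "-15 -3 0 0 0 0" --pt "-15 -3 0 0 0 0"

```text
t: 18.77
eef_pos: [0.5397, -0.2044, 0.2779]
tcp_rot: [-0.062, 0.062, -0.703, 0.706]
contact_force: [1.1, 0.8, -1.0]
opening: 0.0007
```

```bash
python3 -c "
from h import *
pose(-80)"
```

```text
pos [ 0.5397 -0.2044  0.2779] jaw -80.0 approach [ 0.001 -0.005 -1.   ] t 18.775 F [ 1.1  0.8 -1. ] open 0.0007264187781359371 q7 -1.35
rotvec deg to fix [ 0.3  0.1 -0. ]
```

Emit:
servo_tool --pt "-20 -3 -2 0 0 0" --pt "-20 -4 -4 0 0 0" --pt "-20 -3 -8 0 0 0" --pt "-20 -4 -13 0 0 0"

```text
t: 19.27
eef_pos: [0.4586, -0.2194, 0.2532]
tcp_rot: [-0.065, 0.059, -0.702, 0.707]
contact_force: [1.3, -0.1, -0.5]
opening: 0.0006
```

```bash
python3 - <<'E'
from h import *
pose(-80)
w=snap('top')
c=cv2.resize(w['image'][140:260,255:395],None,fx=4,fy=4,interpolation=cv2.INTER_CUBIC)
s=snap('scene')['image'][130:250,150:320]
s=cv2.resize(s,None,fx=1.4,fy=4)[:, :240]
cv2.imwrite('pics/w6.png',cv2.cvtColor(np.hstack([c,s]),cv2.COLOR_RGB2BGR))
E
```

```text
pos [ 0.4586 -0.2194  0.2532] jaw -80.0 approach [ 0.009 -0.007 -1.   ] t 19.275 F [ 1.3 -0.1 -0.5] open 0.0006050475042168452 q7 -1.28
rotvec deg to fix [ 0.4  0.5 -0. ]
```

View pics/w6.png

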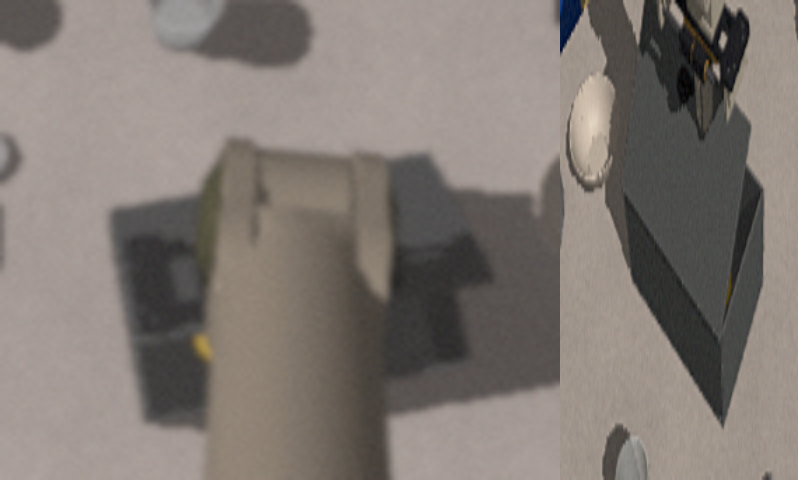

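The lid is moving with the fingertip and is now about halfway down. I'll continue the arc.

Emit:
servo_tool --pt "-16 -3 -17 0 0 0" --pt "-14 -3 -20 0 0 0" --pt "-10 -2 -20 0 0 0" --pt "-7 -2 -20 0 0 0" --pt "-4 0 -15 0 0 0"

```text
t: 20.0
eef_pos: [0.41, -0.2309, 0.1622]
tcp_rot: [-0.066, 0.057, -0.7, 0.709]
contact_force: [0.8, -0.2, 0.4]
opening: 0.0003
```

```bash
python3 -c "
from h import *
pose(-80)"
```

```text
pos [ 0.41   -0.2309  0.1622] jaw -80.0 approach [ 0.014 -0.01  -1.   ] t 20.0 F [ 0.8 -0.2  0.4] open 0.0002517478236761598 q7 -1.34
rotvec deg to fix [0.6 0.8 0. ]
```

Emit:
servo_tool --pt "-2 0 -8 0 0 0" --pt "0 0 -5 0 0 0" --pt "0 0 -4 0 0 0" --pt "0 0 -4 0 0 0"

```text
t: 20.5
eef_pos: [0.4091, -0.2311, 0.1487]
tcp_rot: [-0.066, 0.057, -0.698, 0.711]
contact_force: [-19.1, 10.5, 83.3]
opening: 0.0007
```

The force rose at z = 0.149, as expected for a shut lid. I'll back off and check.

Emit:
servo_tool --pt "0 0 5 0 0 0" --pt "0 0 40 0 0 0" --pt "0 0 60 0 0 0" --pt "0 40 60 0 0 0" --pt "0 60 40 0 0 0"

```text
t: 21.12
eef_pos: [0.4107, -0.145, 0.3469]
tcp_rot: [-0.066, 0.055, -0.697, 0.712]
contact_force: [1.0, -0.5, -0.9]
opening: 0.0001
```

Emit:
servo_tool --pt "0 60 0 0 0 0" --pt "0 60 0 0 0 0" --pt "0 60 0 0 0 0" --pt "0 60 0 0 0 0" --pt "0 0 0 0 0 0"

```text
t: 21.75
eef_pos: [0.4122, 0.1069, 0.3544]
tcp_rot: [-0.072, 0.051, -0.696, 0.712]
contact_force: [0.5, -0.6, 0.0]
opening: 0.0007
```

```bash
python3 - <<'E'
from h import *
import pickle
pose()
a0,b0=pickle.load(open('s0.pkl','rb'))
a=snap('top');b=snap('scene')
c=cv2.resize(a['image'][150:260,265:385],(400,367),interpolation=cv2.INTER_CUBIC)
d=cv2.resize(b['image'][120:250,160:302],(400,367),interpolation=cv2.INTER_CUBIC)
cv2.imwrite('pics/f.png',cv2.cvtColor(np.hstack([c,d]),cv2.COLOR_RGB2BGR))
for nm,lo,hi in(('yel',(18,120,60),(35,255,255)),('blue',(105,150,50),(125,255,255)),('green',(45,100,30),(85,255,255))):
  for s in(b0,b):
    h=cv2.cvtColor(s['image'],cv2.COLOR_RGB2HSV)
    n,_,st,ce=cv2.connectedComponentsWithStats(cv2.inRange(h,lo,hi))
    print(nm,[ce[i].round(1).tolist() for i in range(1,n) if st[i,4]>40 and ce[i][0]>200])
E
```

```text
pos [0.4122 0.1069 0.3544] jaw -80.0 approach [ 0.032 -0.02  -0.999] t 21.75 F [ 0.5 -0.6  0. ] open 0.000650502095488838 q7 -1.95
yel [[369.4, 258.6], [393.8, 285.8], [363.9, 308.8]]
yel [[360.6, 167.1], [363.9, 308.8]]
blue [[334.7, 283.4]]
blue [[334.7, 283.5]]
green [[252.2, 305.8]]
green [[252.2, 305.8]]
```

View pics/f.png

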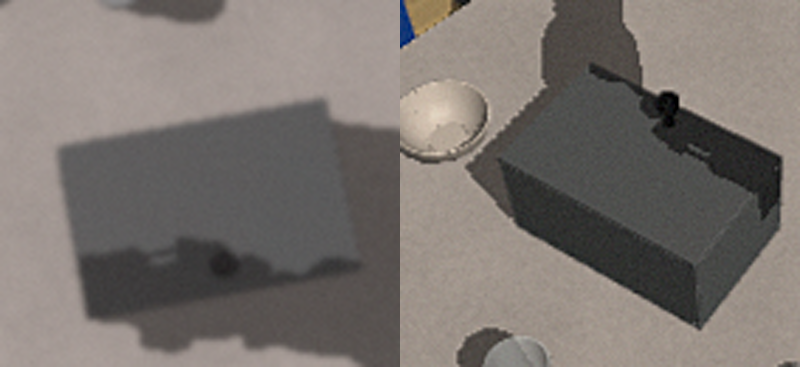

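The lid is flush with the rim in both views, and the contact height (0.149 − 0.011 = 0.138 m) equals the rim plus the plate thickness. The clip, open cup and green cup haven't moved by a pixel.

```bash
python3 -c "
from plant import *
print(sign_off())"
```

```text
the job is handed in; nothing more can be done
None
```

Both lidded cups are in the storage box and its lid is shut. I handed the job in at about 22 s of the 72 s allowed; sign-off gave no verdict.

- **Cups:** I placed the spout cup first, then the screw cup, and let both go. A wrist picture taken while the lid was still open showed both upright on the box floor. I couldn't see them again once the lid was closed.
- **Lid:** I pushed it down with the closed fingers beside the knob. It stopped at 0.138 m, which is the rim height plus the plate thickness. The last top and scene pictures show it level with the rim.
- **Everything else:** In the scene camera, the open cup, clip and green cup are within 0.1 pixel of where they started. I didn't measure the bowl, clear cup or teaspoon. The arm stayed clear of them, and nothing looked moved in the views where they appeared.
- **Forces:** The final press on the lid peaked at about 83 N, more than I intended but under the 120 N wrist limit. Setting each cup down read 23–24 N at the wrist. No check failed or disagreed.

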